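Build up two gearbox shafts for the press

ROBOT

A 7-joint arm with a two-finger parallel gripper is mounted at the origin on a cart in front of the work surface, level with it; the furniture and walls round the work are solid. World frame = base frame: x ahead of the robot, y to its left, z up, the work surface at z = 0. Lengths are in mm, angles in degrees, forces in N, time in s.
With the tool pointing down it reaches from about 425 to 1025 mm from the base axis. Payload 9.4 kg.
Tool frame: the origin (TCP) lies on the mounting face of the last link; the fingertips stand 186 mm ahead of it and the grasp point (between the pads) lies 167 mm ahead of it; z points along the fingers, y is the line along which they close (so a half turn about z gives the same grasp; the last joint's range is limited). The gripper opens to 93 mm and grips with 3 to 60 N. Pads are 15 mm wide; open, the fingers measure 128 mm over their backs; the gripper's body (75 mm by 188 mm) begins 65 mm behind the grasp point.
Start: joints at [-68.222, 34.337, -0.143, 91.639, 0.103, 54.024, -4.572], TCP at [319.778, 650.666, 404.718] pointing down, gripper open.
Joint ranges: [-147.43, 147.43], [-19.82, 112.94], [-74.19, 73.91], [6.32, 146.72], [-59.91, 239.91], [6.04, 106.73], [-150.56, 150.56]. Speed limits (degrees/s): [127.2, 127.2, 172.46, 172.46, 180, 180, 180].

INTERFACE

Orientations are given as a 3x3 rotation matrix whose columns are the frame's x, y, z axes.
In Python, from bench import r, optics, models gives the robot as it stands.
- The arm moves only by the tool play_rows, never from a script. Its argument "commands" is a list of rows, each an object of numbers: "tx", "ty", "tz": the shift along the tool's x, y, z in cm; "rx", "ry", "rz": the turn, a rotation vector about the tool's x, y, z in degrees. A call has 1 to 20 rows; each row is the pose to reach, as a shift and turn from the pose commanded when the call began, along the tool's axes at that moment; what a row does not reach only later rows make up. A row lasts 1/8 s, in which the tool goes at most 62.5 mm and 10.7 degrees, less where a joint would pass 70% of its speed; a pose out of reach is approached as far as the arm can. A call with a gripper value outside its range is refused whole. "gripper" is the opening, from 0 (shut) to 1 (fully open), set as the call begins (left out, the last holds). The fingers move at their own pace and stop on an object; "force" is the grip in N (left out, the last holds). Time passes only in rows, so rows that repeat a pose let the fingers close. It gives the time, the measured TCP pose, the force, the opening and the grip force at its end, in the units of the state.
- r.observe(): the state, without advancing time (a new reading comes with each control period).
- optics.camera(name): name is "scene" or "top"; returns the picture (480x640x3 uint8, red, green, blue); there is no depth.
- optics.camera_info(name): a dict with "fx", "fy", "cx", "cy" (pixels), "dist_coeffs" ([k1, k2, p1, p2, k3] as OpenCV has them; the pictures are not rectified), "world_from_camera" (4x4, takes a point from camera to world coordinates). Camera axes: x right, y down, z forward; pixel columns grow to the right and rows downward; lengths in mm; the calibration is good to about 2 mm. A picture is of the moment at which its call begins. camera_info takes no time and is no camera call.
- r.finish_job(): hands the job in; it is judged then, once.
Trained networks look in the newest picture that a camera, given by its name, has taken for a name from the list of things; names that differ only in an ending like _2 or _b are one class to them, and where a whole thing is asked for, a point or a joint stands for the part that bears it (a point fixed in the world has none). Each returns a list of dicts, best first, with "score" (0 to 1); they miss things now and then, are a little off and sometimes report something else, mostly with a low value. They report only what shows in the picture. A call takes as long as a camera call.
- models.cut_out(camera, label): "region" (480x640 bool, what is visible of it) and "at" ([column, row] in pixels, amid what is visible of it).
- models.tip_of(camera, label): "at" ([column, row] in pixels: a listed point, or the origin of a listed thing).
The state is a dict: "time_s": time; "joint_pos": joint angles; "qd": joint speeds; "effort": joint torques, N m; "tool_pos": TCP position; "tool_rot": TCP orientation; "ft_force": force on the tool from outside, world axes, zero at the start; "moment": the same for the moment, N m; "finger_gap": finger opening in mm; "finger_force": force on a finger pad.
Only numpy, scipy, OpenCV 4.12 (cv2) and the standard library are available. Lean on these libraries where they do the work, as an engineer would, in place of code of your own. Each camera call takes 0.05 s, during which the arm holds its last target. There are 200 camera calls.

TASK

Build up the two gearbox shafts standing on the rubber mat, ready for pressing. On the thick, tall shaft slip first the large gear, then the spacer sleeve, then the large bearing; on the thin, short shaft slip the small pinion gear, then the small bearing. Each part must sit fully home, flat on the shoulder or on the part below it, and be let go.

Things in the scene. Friction and masses are not known exactly. Their poses are not given: they have to be found in the camera images.
- thick_shaft: Taller, thicker of two steel shafts upright in fixed square aluminium blocks (58 mm) on the grey mat. Origin: centre of the block's underside, z up the shaft. Heights over it: block top 12 mm; 29 mm shoulder, top at 15 (part seat); diameter 20 mm to 39.5, cone to 15 mm diameter at 43.5, straight to 55, nose tapering to 6 mm diameter at the end, 63 mm. Most hand room: fingers closing along y.
- thin_shaft: Shorter, thinner steel shaft in a like fixed block. Origin: centre of the block's underside, z up the shaft. Heights over it: block top 12 mm; 23 mm shoulder, top at 15 (part seat); diameter 14 mm to 29.5, cone to 10 mm diameter at 32.5, straight to 43, nose tapering to 4.4 mm diameter at the end, 50 mm. The two shafts stand about 0.1 m apart in y and may have changed places.
- large_gear: Large steel spur gear, 28 teeth, 60 mm outside diameter, 14 mm thick, bore 23 mm. It lies flat, on the rubber mat or in the dark tray (both 3 mm above the bench top). Origin: centre of its underside; z up along the bore. Nearby, fixed: a brown carton 130 mm high fills x 0.38 to 0.54, y -0.21 to -0.01.
- spacer_sleeve: Plain aluminium spacer sleeve (short smooth tube), 30 mm outside diameter, 14 mm high, bore 23 mm. It lies flat, on the rubber mat or in the dark tray (both 3 mm above the bench top). Origin: centre of its underside; z up along the bore. The fixed dark tray has rims 110 mm high at x 0.36 and 0.70, y -0.28 and -0.54.
- large_bearing: Larger of two steel ball bearings with black seals, 40 mm outside diameter, 12 mm thick, bore 17.5 mm. It lies flat, on the rubber mat or in the dark tray (both 3 mm above the bench top). Origin: centre of its underside; z up along the bore. In the tray (y below -0.3) the hand has most room with fingers closing along x, on the mat along y.
- pinion: Small steel spur gear (pinion), 16 teeth, 36 mm outside diameter, 18 mm thick, bore 17 mm. It lies flat, on the rubber mat or in the dark tray (both 3 mm above the bench top). Origin: centre of its underside; z up along the bore. Nearby, fixed: a lever press 0.43 m high, its base plate 20 mm high at x 0.45 to 0.67, y 0.05 to 0.23.
- small_bearing: Smaller ball bearing with black seal, 30 mm outside diameter, 10 mm thick, bore 13 mm. It lies flat, on the rubber mat or in the dark tray (both 3 mm above the bench top). Origin: centre of its underside; z up along the bore.

How it is judged (in metres and radians):
At the end, for the whole second after the job is handed in: Thick shaft from below: large gear, spacer sleeve, large bearing (undersides 15, 29, 43 mm above its origin); thin shaft: pinion, small bearing (15, 33 mm). Each within 3 mm of that height, within 5 mm of the shaft axis, level within 0.12 rad, at rest and released (horizontal distance between each of large_gear, spacer_sleeve, large_bearing and thick_shaft below 0.005 m and z of large_gear in the frame of thick_shaft between 0.012 and 0.018 m and angle between each of large_gear, spacer_sleeve, large_bearing, pinion, small_bearing's own z axis and vertical below 0.12 rad and linear speed of each of large_gear, spacer_sleeve, large_bearing, pinion, small_bearing below 0.01 m/s and z of spacer_sleeve in the frame of thick_shaft between 0.026 and 0.032 m and z of large_bearing in the frame of thick_shaft between 0.04 and 0.046 m and horizontal distance between each of pinion, small_bearing and thin_shaft below 0.005 m and z of pinion in the frame of thin_shaft between 0.012 and 0.018 m and z of small_bearing in the frame of thin_shaft between 0.03 and 0.036 m); the robot touches nothing.
It also fails if it takes over 144 s, if anything falls off the work surface, if the arm or the gripper's body presses on something with over 40 N, if the wrist force passes 120 N, or if a joint passes its speed limit or range.

## Working session

There is one attempt and no reset: what is moved stays moved. The work goes in short steps, Python scripts to look and compute and a tool call to move; the robot and the scene stay as the last step left them, time stands still between calls to the robot, and variables do not carry over. Pictures are saved under pics/ and viewed, at most 14 in all, crops included, and the job is handed in when it is done.

Besides the shell and the picture viewer there is one more tool, called after "Emit:" by a JSON object that holds its "name" and its "arguments", one argument or row to a line. play_rows: Moves the arm, as the interface text tells. Its arguments: {"type":"object","properties":{"commands":{"type":"array"},"gripper":{"type":"number"},"force":{"type":"number"}},"required":["commands"]}

```bash
mkdir -p pics; ls; cat > h.py <<'E'
import numpy as np, cv2
from bench import r, optics, models
def ray(cam,px):
    c=optics.camera_info(cam); K=np.array([[c['fx'],0,c['cx']],[0,c['fy'],c['cy']],[0,0,1.]])
    u=cv2.undistortPoints(np.array([[px]],float),K,np.array(c['dist_coeffs'],float))[0,0]
    T=np.array(c['world_from_camera']); return T[:3,3],T[:3,:3]@np.array([u[0],u[1],1])
def atz(cam,px,z):
    o,d=ray(cam,px); return (o+d*(z-o[2])/d[2]).round(1)
def proj(cam,p):
    c=optics.camera_info(cam); K=np.array([[c['fx'],0,c['cx']],[0,c['fy'],c['cy']],[0,0,1.]])
    T=np.linalg.inv(np.array(c['world_from_camera'])); rv=cv2.Rodrigues(T[:3,:3])[0]
    return cv2.projectPoints(np.array(p,float).reshape(-1,3),rv,T[:3,3],K,np.array(c['dist_coeffs'],float))[0][:,0]
E
python3 - <<'E'
from h import *
for n in ('top','scene'):
    im=optics.camera(n); cv2.imwrite(f'pics/{n}0.png',im[:,:,::-1])
    c=optics.camera_info(n); print(n,c['fx'],np.array(c['world_from_camera']).round(2).tolist())
    for l in ('thick_shaft','thin_shaft','large_gear','spacer_sleeve','large_bearing','pinion','small_bearing'):
        z={'thick_shaft':3,'thin_shaft':3}.get(l,3)
        print(l,[('tip',np.round(d['at'],1).tolist(),round(d['score'],2),atz(n,d['at'],z)[:2]) for d in models.tip_of(n,l)[:2]],
          [('cut',np.round(d['at'],1).tolist(),round(d['score'],2),int(d['region'].sum())) for d in models.cut_out(n,l)[:2]])
s=r.observe(); print(s)
E
```

```text
pics
top 506.32366317101514 [[0.03, -0.99, 0.12, 482.92], [-1.0, -0.03, 0.01, -228.9], [-0.01, -0.12, -0.99, 977.5], [0.0, 0.0, 0.0, 1.0]]
thick_shaft [('tip', [245.3, 189.1], 0.94, array([692.7, -46.3])), ('tip', [445.0, 306.7], 0.21, array([ 473., -440.]))] [('cut', [237.5, 237.4], 0.74, 209), ('cut', [244.3, 188.7], 0.73, 881)]
thin_shaft [('tip', [298.4, 194.7], 0.9, array([ 683.8, -151.7]))] [('cut', [298.4, 193.7], 0.61, 893)]
large_gear [('tip', [393.9, 301.0], 0.64, array([ 481.7, -341.6]))] [('cut', [392.2, 305.4], 0.73, 686)]
spacer_sleeve [('tip', [423.5, 249.8], 0.45, array([ 581.6, -397.6]))] [('cut', [299.8, 193.7], 0.61, 892)]
large_bearing [('tip', [292.0, 236.0], 0.85, array([ 601.9, -142.1]))] [('cut', [291.5, 235.5], 0.61, 335)]
pinion [('tip', [241.2, 239.4], 0.69, array([592.7, -43.1]))] [('cut', [239.7, 235.7], 0.51, 198)]
small_bearing [('tip', [441.7, 305.3], 0.73, array([ 475.5, -433.6])), ('tip', [294.6, 235.9], 0.58, array([ 602.2, -147.1]))] [('cut', [441.9, 306.6], 0.58, 184)]
scene 599.2903319989935 [[-0.81, -0.5, 0.3, 297.12], [-0.58, 0.69, -0.42, 167.1
[... 1070 characters left out ...]
4.56969278]), 'qd': array([-0.02999274, -0.07081676,  0.031121  , -0.02289652,  0.03584337,
        0.12393881, -0.03562429]), 'effort': array([-8.27356052e-04, -7.64814949e+01,  1.49601929e+00, -2.52699423e+01,
       -5.24091697e-02,  1.05946366e-02,  3.87758553e-05]), 'tool_pos': array([319.76555278, 650.67911298, 404.74566334]), 'tool_rot': array([[-8.97512328e-01,  4.40989362e-01,  6.35679329e-05],
       [ 4.40989365e-01,  8.97512328e-01,  3.40974295e-05],
       [-4.20163998e-05,  5.86356456e-05, -9.99999997e-01]]), 'ft_force': array([-0.01459874, -0.01138001,  0.36448026]), 'moment': array([-0.00510182,  0.01230824, -0.0512895 ]), 'finger_force': 0.0, 'finger_gap': 93.02190178943509}
```

View pics/top0.png

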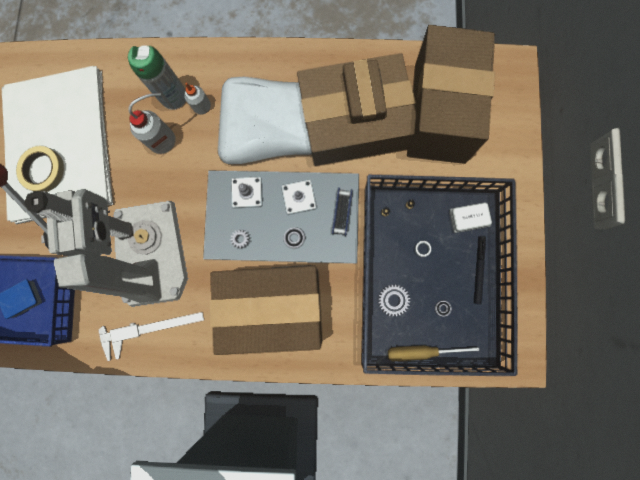

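View pics/scene0.png

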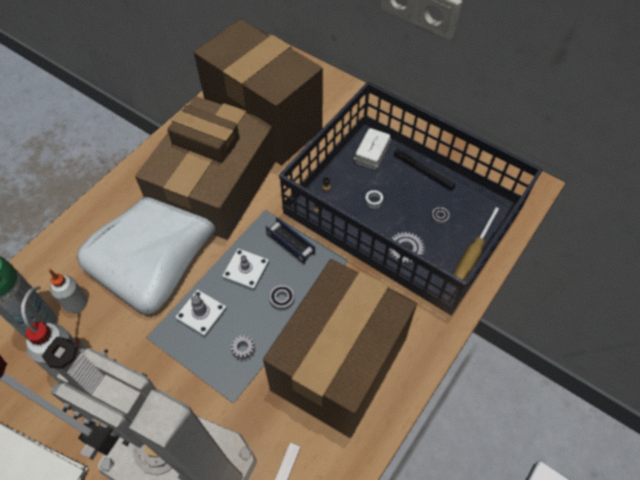

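The top view shows the thick shaft at (245,189), thin shaft (298,195), pinion (241,239) and large bearing (294,237) on the mat. In the tray are the large gear (394,300), sleeve (423,249) and small bearing (443,308). Next I'll refine these positions with overlays of the known geometry.

```bash
cat > refine.py <<'E'
from h import *
from scipy.optimize import minimize
# fit circle features: maximise mean radial gradient magnitude along projected known circles, both cameras jointly
def grad(cam,im):
    g=cv2.GaussianBlur(im,(0,0),0.8).astype(np.float32)
    return np.sqrt(sum(cv2.Sobel(g[:,:,k],cv2.CV_32F,1,0)**2+cv2.Sobel(g[:,:,k],cv2.CV_32F,0,1)**2 for k in range(3)))
th=np.linspace(0,2*np.pi,73)[:-1]
def circ(x,y,d,z): return np.c_[x+d/2*np.cos(th),y+d/2*np.sin(th),np.full(72,z)]
def score(cam,G,x,y,feats):
    s=0
    for d,z in feats:
        p=proj(cam,circ(x,y,d,z)).astype(np.float32)
        s+=cv2.remap(G,p[:,:1],p[:,1:],cv2.INTER_LINEAR).mean()
    return s
def fit(cam,G,x0,y0,feats,R=10):
    # grid then fine
    best=max((score(cam,G,x0+a,y0+b,feats),x0+a,y0+b) for a in np.arange(-R,R+1,2) for b in np.arange(-R,R+1,2))
    for st in (1,.5,.25):
        best=max((score(cam,G,best[1]+a*st,best[2]+b*st,feats),best[1]+a*st,best[2]+b*st) for a in (-2,-1,0,1,2) for b in (-2,-1,0,1,2))
    return best
E
python3 - <<'E'
from refine import *
P={'large_gear':(484,-339,[(54,17),(23,17)]),'spacer_sleeve':(581,-396,[(30,17),(23,17)]),'large_bearing':(598,-143,[(40,15),(17.5,15)]),
'pinion':(591,-40,[(32,21),(17,21)]),'small_bearing':(473,-434,[(30,13),(13,13)]),
'thick_shaft':(692,-47,[(29,18),(20,42.5)]),'thin_shaft':(682,-150,[(23,18),(14,32.5)])}
tiles={}
for cam in ('top','scene'):
    im=cv2.imread(f'pics/{cam}0.png'); G=grad(cam,im); t=[]
    for n,(x,y,f) in P.items():
        b=fit(cam,G,x,y,f); print(cam,n,round(b[0],1),b[1:])
        c=proj(cam,[[b[1],b[2],10]])[0]; S=6; w=33
        M=np.array([[S,0,-S*(c[0]-w/1)],[0,S,-S*(c[1]-w/1)]])
        M=np.array([[3.,0,100-3*c[0]],[0,3.,75-3*c[1]]])
        M=np.array([[4.,0,98-4*c[0]],[0,4.,98-4*c[1]]])
        T=cv2.warpAffine(im,M,(196,196),flags=cv2.INTER_CUBIC)
        for d,z in f:
            q=proj(cam,circ(b[1],b[2],d,z))@M[:,:2].T+M[:,2]
            for a in q[::3]: cv2.circle(T,tuple(int(v) for v in a),0,(0,0,255),-1)
        t.append(T)
    t.append(np.zeros_like(t[0])); tiles[cam]=np.vstack([np.hstack(t[:4]),np.hstack(t[4:])])
    cv2.imwrite(f'pics/fit_{cam}.png',tiles[cam])
E
```

```text
top large_gear 985.8 (np.float64(483.5), np.float64(-340.0))
top spacer_sleeve 939.8 (np.float64(583.0), np.float64(-394.25))
top large_bearing 500.2 (np.float64(597.0), np.float64(-149.75))
top pinion 541.8 (np.float64(592.75), np.float64(-41.75))
top small_bearing 352.1 (np.float64(471.0), np.float64(-431.75))
top thick_shaft 699.2 (np.float64(687.0), np.float64(-49.0))
top thin_shaft 712.2 (np.float64(678.0), np.float64(-153.75))Traceback (most recent call last):
  File "<stdin>", line 9, in <module>
  File "refine.py", line 17, in fit
    best=max((score(cam,G,x0+a,y0+b,feats),x0+a,y0+b) for a in np.arange(-R,R+1,2) for b in np.arange(-R,R+1,2))
  File "refine.py", line 17, in <genexpr>
    best=max((score(cam,G,x0+a,y0+b,feats),x0+a,y0+b) for a in np.arange(-R,R+1,2) for b in np.arange(-R,R+1,2))
              ~~~~~^^^^^^^^^^^^^^^^^^^^^^^
  File "refine.py", line 12, in score
    p=proj(cam,circ(x,y,d,z)).astype(np.float32)
      ~~~~^^^^^^^^^^^^^^^^^^^
  File "h.py", line 10, in proj
    c=optics.camera_info(cam); K=np.array([[c['fx'],0,c['cx']],[0,c['fy'],c['cy']],[0,0,1.]])
ValueError: time passes only in moves, steps and waits
```

View pics/fit_top.png

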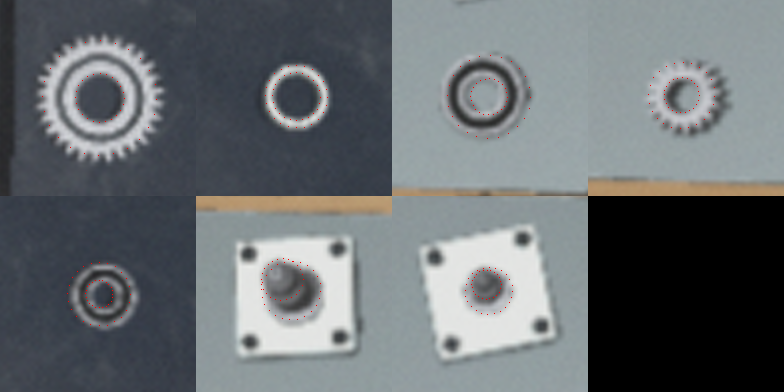

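The top-view fits sit well on all the parts. Next I'll cache the calibration, add block-square fits for the shafts and run the scene view.

View pics/fit2.png

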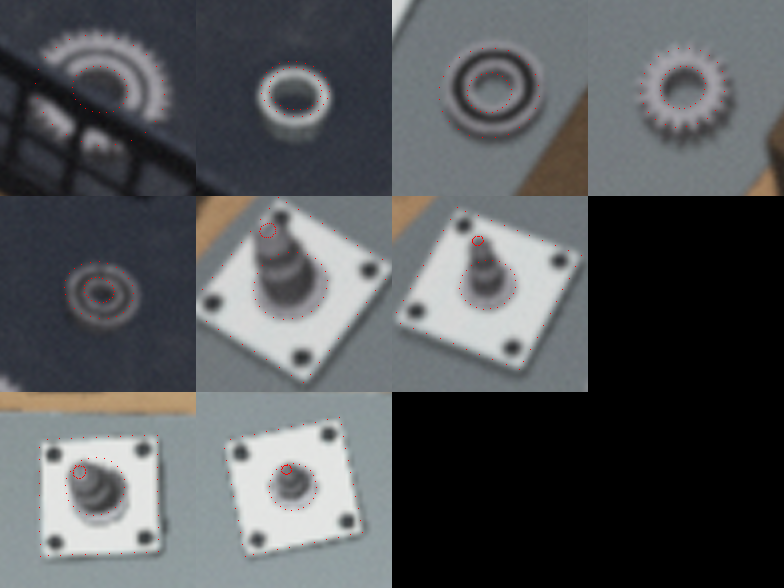

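The fits agree to about 2.5 mm between cameras, which is within the calibration error, except the bearing's y in the top view. Averages in mm:

| Thing | x | y |
|---|---|---|
| thick_shaft | 684 | -48.5 |
| thin_shaft | 677 | -151 |
| pinion | 591.6 | -40.7 |

The part-to-shaft offsets are consistent in both views. I'll lift over the press and go to the pinion first.

Emit:
{"name": "play_rows", "arguments": {
  "commands": [
    {"tz": -27.5},
    {"tz": -27.5},
    {"tz": -27.5},
    {"tz": -27.5},
    {"tz": -27.5},
    {"tx": -54.9, "ty": -50.1, "tz": -27.5, "rz": -26.2},
    {"tx": -54.9, "ty": -50.1, "tz": -27.5, "rz": -26.2},
    {"tx": -54.9, "ty": -50.1, "tz": -27.5, "rz": -26.2},
    {"tx": -54.9, "ty": -50.1, "tz": -27.5, "rz": -26.2},
    {"tx": -54.9, "ty": -50.1, "tz": -27.5, "rz": -26.2},
    {"tx": -54.9, "ty": -50.1, "tz": -27.5, "rz": -26.2},
    {"tx": -54.9, "ty": -50.1, "tz": -27.5, "rz": -26.2},
    {"tx": -54.9, "ty": -50.1, "tz": -27.5, "rz": -26.2},
    {"tx": -54.9, "ty": -50.1, "tz": -27.5, "rz": -26.2},
    {"tx": -54.9, "ty": -50.1, "tz": -27.5, "rz": -26.2},
    {"tx": -54.9, "ty": -50.1, "tz": -27.5, "rz": -26.2},
    {"tx": -54.9, "ty": -50.1, "tz": -27.5, "rz": -26.2},
    {"tx": -54.9, "ty": -50.1, "tz": -27.5, "rz": -26.2},
    {"tx": -54.9, "ty": -50.1, "tz": -27.5, "rz": -26.2},
    {"tx": -54.9, "ty": -50.1, "tz": -27.5, "rz": -26.2}
  ]
}}

```text
validation failed for argument at $.co...
```

Emit:
{"name": "play_rows", "arguments": {
  "commands": [
    {"tx": 0, "ty": 0, "tz": -27.5, "rx": 0, "ry": 0, "rz": 0},
    {"tx": 0, "ty": 0, "tz": -27.5, "rx": 0, "ry": 0, "rz": 0},
    {"tx": 0, "ty": 0, "tz": -27.5, "rx": 0, "ry": 0, "rz": 0},
    {"tx": 0, "ty": 0, "tz": -27.5, "rx": 0, "ry": 0, "rz": 0},
    {"tx": 0, "ty": 0, "tz": -27.5, "rx": 0, "ry": 0, "rz": 0}
  ]
}}

```text
time_s: 2.12
tool_pos: [319.6, 650.0, 684.6]
tool_rot: [[-0.897, 0.441, 0.002], [0.441, 0.897, 0.006], [0.0, 0.006, -1.0]]
ft_force: [1.4, -0.6, -0.2]
finger_gap: 93.0
finger_force: 0.0
```

Emit:
{"name": "play_rows", "arguments": {
  "commands": [
    {"tx": -54.9, "ty": -50.1, "tz": 0, "rx": 0, "ry": 0, "rz": -26.2},
    {"tx": -54.9, "ty": -50.1, "tz": 0, "rx": 0, "ry": 0, "rz": -26.2},
    {"tx": -54.9, "ty": -50.1, "tz": 0, "rx": 0, "ry": 0, "rz": -26.2},
    {"tx": -54.9, "ty": -50.1, "tz": 0, "rx": 0, "ry": 0, "rz": -26.2},
    {"tx": -54.9, "ty": -50.1, "tz": 0, "rx": 0, "ry": 0, "rz": -26.2},
    {"tx": -54.9, "ty": -50.1, "tz": 0, "rx": 0, "ry": 0, "rz": -26.2},
    {"tx": -54.9, "ty": -50.1, "tz": 0, "rx": 0, "ry": 0, "rz": -26.2},
    {"tx": -54.9, "ty": -50.1, "tz": 0, "rx": 0, "ry": 0, "rz": -26.2},
    {"tx": -54.9, "ty": -50.1, "tz": 0, "rx": 0, "ry": 0, "rz": -26.2},
    {"tx": -54.9, "ty": -50.1, "tz": 0, "rx": 0, "ry": 0, "rz": -26.2},
    {"tx": -54.9, "ty": -50.1, "tz": 0, "rx": 0, "ry": 0, "rz": -26.2},
    {"tx": -54.9, "ty": -50.1, "tz": 0, "rx": 0, "ry": 0, "rz": -26.2},
    {"tx": -54.9, "ty": -50.1, "tz": 0, "rx": 0, "ry": 0, "rz": -26.2},
    {"tx": -54.9, "ty": -50.1, "tz": 0, "rx": 0, "ry": 0, "rz": -26.2}
  ]
}}

```text
time_s: 3.88
tool_pos: [591.4, -40.5, 679.6]
tool_rot: [[-1.0, -0.001, -0.0], [-0.001, 1.0, 0.001], [0.0, 0.001, -1.0]]
ft_force: [-0.2, -0.4, 0.2]
finger_gap: 92.8
finger_force: 0.0
```

Emit:
{"name": "play_rows", "arguments": {
  "commands": [
    {"tx": 0, "ty": 0, "tz": 25, "rx": 0, "ry": 0, "rz": 0},
    {"tx": 0, "ty": 0, "tz": 25, "rx": 0, "ry": 0, "rz": 0},
    {"tx": 0, "ty": 0, "tz": 25, "rx": 0, "ry": 0, "rz": 0},
    {"tx": 0, "ty": 0, "tz": 25, "rx": 0, "ry": 0, "rz": 0},
    {"tx": 0, "ty": 0, "tz": 43, "rx": 0, "ry": 0, "rz": 0},
    {"tx": 0, "ty": 0, "tz": 43, "rx": 0, "ry": 0, "rz": 0},
    {"tx": 0, "ty": 0, "tz": 43, "rx": 0, "ry": 0, "rz": 0},
    {"tx": 0, "ty": 0, "tz": 45, "rx": 0, "ry": 0, "rz": 0},
    {"tx": 0, "ty": 0, "tz": 47, "rx": 0, "ry": 0, "rz": 0},
    {"tx": 0, "ty": 0, "tz": 48.5, "rx": 0, "ry": 0, "rz": 0},
    {"tx": 0, "ty": 0, "tz": 48.8, "rx": 0, "ry": 0, "rz": 0},
    {"tx": 0, "ty": 0, "tz": 48.8, "rx": 0, "ry": 0, "rz": 0}
  ],
  "gripper": 0.7
}}

```text
time_s: 5.38
tool_pos: [591.7, -40.7, 192.2]
tool_rot: [[-1.0, -0.001, 0.001], [-0.001, 1.0, 0.0], [-0.001, 0.0, -1.0]]
ft_force: [-0.2, -0.0, -0.4]
finger_gap: 64.9
finger_force: 0.0
```

Emit:
{"name": "play_rows", "arguments": {
  "commands": [
    {"tx": 0, "ty": 0, "tz": 0, "rx": 0, "ry": 0, "rz": 0},
    {"tx": 0, "ty": 0, "tz": 0, "rx": 0, "ry": 0, "rz": 0},
    {"tx": 0, "ty": 0, "tz": 0, "rx": 0, "ry": 0, "rz": 0},
    {"tx": 0, "ty": 0, "tz": 0, "rx": 0, "ry": 0, "rz": 0},
    {"tx": 0, "ty": 0, "tz": 0, "rx": 0, "ry": 0, "rz": 0},
    {"tx": 0, "ty": 0, "tz": 0, "rx": 0, "ry": 0, "rz": 0}
  ],
  "gripper": 0.2,
  "force": 15
}}

```text
time_s: 6.12
tool_pos: [591.6, -41.1, 192.0]
tool_rot: [[-1.0, -0.0, 0.0], [-0.0, 1.0, 0.0], [-0.0, 0.0, -1.0]]
ft_force: [-1.3, -0.0, 6.2]
finger_gap: 36.1
finger_force: 15.0
```

Emit:
{"name": "play_rows", "arguments": {
  "commands": [
    {"tx": 0, "ty": 0, "tz": -5, "rx": 0, "ry": 0, "rz": 0},
    {"tx": 0, "ty": 0, "tz": -10, "rx": 0, "ry": 0, "rz": 0},
    {"tx": 0, "ty": 0, "tz": -10, "rx": 0, "ry": 0, "rz": 0},
    {"tx": -4, "ty": -5, "tz": -10, "rx": 0, "ry": 0, "rz": 0},
    {"tx": -8.5, "ty": -11.1, "tz": -10, "rx": 0, "ry": 0, "rz": 0},
    {"tx": -8.5, "ty": -11.1, "tz": -8, "rx": 0, "ry": 0, "rz": 0},
    {"tx": -8.5, "ty": -11.1, "tz": -6.5, "rx": 0, "ry": 0, "rz": 0},
    {"tx": -8.5, "ty": -11.1, "tz": -6.2, "rx": 0, "ry": 0, "rz": 0},
    {"tx": -8.5, "ty": -11.1, "tz": -6.2, "rx": 0, "ry": 0, "rz": 0}
  ]
}}

```text
time_s: 7.25
tool_pos: [676.1, -150.4, 253.3]
tool_rot: [[-1.0, -0.002, -0.001], [-0.002, 1.0, 0.001], [0.001, 0.001, -1.0]]
ft_force: [-0.1, 0.2, -0.5]
finger_gap: 36.3
finger_force: 15.0
```

```bash
python3 - <<'E'
from h import *
a=optics.camera('top'); b=optics.camera('scene')
t=cv2.resize(a[130:260,180:360],None,fx=4,fy=4,interpolation=cv2.INTER_CUBIC)[:, :400]
p=proj('scene',[[677,-151,55]])[0].astype(int); print(p)
s=cv2.resize(b[p[1]-55:p[1]+55,p[0]-50:p[0]+50],None,fx=4,fy=4,interpolation=cv2.INTER_CUBIC)
cv2.imwrite('pics/hold1.png',np.hstack([t[:440],s[:440]])[:,:,::-1])
s=r.observe();print(s['tool_pos'],s['ft_force'])
E
```

```text
[242 254]
[ 676.56554551 -150.98764364  254.27418884] [-0.13275571 -0.04959562 -0.96995627]
```

View pics/hold1.png

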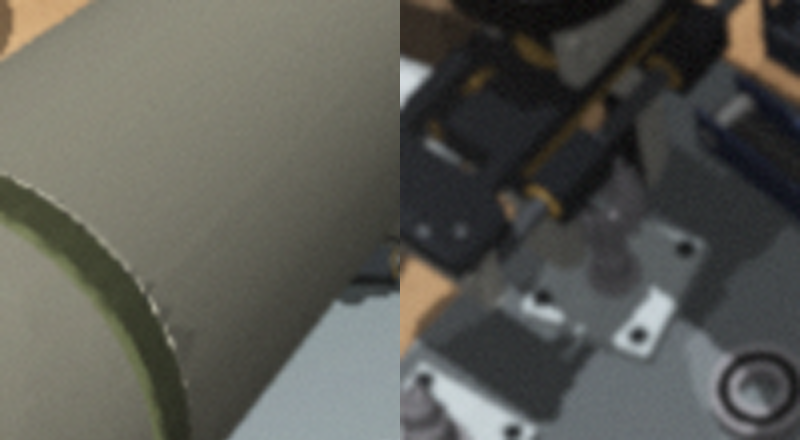

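Emit:
{"name": "play_rows", "arguments": {
  "commands": [
    {"tx": 0, "ty": 0, "tz": 0.8, "rx": 0, "ry": 0, "rz": 0},
    {"tx": 0, "ty": 0, "tz": 1.2, "rx": 0, "ry": 0, "rz": 0},
    {"tx": 0, "ty": 0, "tz": 1.6, "rx": 0, "ry": 0, "rz": 0},
    {"tx": 0, "ty": 0, "tz": 2.0, "rx": 0, "ry": 0, "rz": 0},
    {"tx": 0, "ty": 0, "tz": 2.3, "rx": 0, "ry": 0, "rz": 0},
    {"tx": 0, "ty": 0, "tz": 2.3, "rx": 0, "ry": 0, "rz": 0}
  ]
}}

```text
time_s: 8.1
tool_pos: [676.5, -152.1, 230.4]
tool_rot: [[-1.0, -0.0, -0.0], [-0.0, 1.0, 0.0], [0.0, 0.0, -1.0]]
ft_force: [-0.3, 0.0, -0.2]
finger_gap: 35.8
finger_force: 15.0
```

Emit:
{"name": "play_rows", "arguments": {
  "commands": [
    {"tx": 0, "ty": 0, "tz": 0.4, "rx": 0, "ry": 0, "rz": 0},
    {"tx": 0, "ty": 0, "tz": 0.8, "rx": 0, "ry": 0, "rz": 0},
    {"tx": 0, "ty": 0, "tz": 0.9, "rx": 0, "ry": 0, "rz": 0},
    {"tx": 0, "ty": 0, "tz": 0.9, "rx": 0, "ry": 0, "rz": 0}
  ]
}}

```text
time_s: 8.6
tool_pos: [676.6, -152.1, 221.6]
tool_rot: [[-1.0, -0.001, -0.0], [-0.001, 1.0, 0.0], [0.0, 0.0, -1.0]]
ft_force: [0.1, 0.3, -1.0]
finger_gap: 36.0
finger_force: 15.0
```

Emit:
{"name": "play_rows", "arguments": {
  "commands": [
    {"tx": 0, "ty": 0, "tz": 0.3, "rx": 0, "ry": 0, "rz": 0},
    {"tx": 0, "ty": 0, "tz": 0.6, "rx": 0, "ry": 0, "rz": 0},
    {"tx": 0, "ty": 0, "tz": 0.6, "rx": 0, "ry": 0, "rz": 0}
  ]
}}

```text
time_s: 8.98
tool_pos: [676.5, -152.0, 215.4]
tool_rot: [[-1.0, -0.001, -0.0], [-0.001, 1.0, 0.0], [0.0, 0.0, -1.0]]
ft_force: [0.4, -0.3, -0.3]
finger_gap: 36.2
finger_force: 15.0
```

Emit:
{"name": "play_rows", "arguments": {
  "commands": [
    {"tx": 0.1, "ty": 0, "tz": 0, "rx": 0, "ry": 0, "rz": 0},
    {"tx": 0.25, "ty": 0, "tz": 0, "rx": 0, "ry": 0, "rz": 0},
    {"tx": 0.25, "ty": 0, "tz": 0, "rx": 0, "ry": 0, "rz": 0}
  ]
}}

```text
time_s: 9.35
tool_pos: [674.9, -151.9, 216.1]
tool_rot: [[-1.0, -0.001, 0.003], [-0.001, 1.0, -0.0], [-0.003, -0.0, -1.0]]
ft_force: [5.7, 0.2, -3.9]
finger_gap: 36.5
finger_force: 15.0
```

Emit:
{"name": "play_rows", "arguments": {
  "commands": [
    {"tx": -0.25, "ty": 0, "tz": 0, "rx": 0, "ry": 0, "rz": 0},
    {"tx": -0.5, "ty": 0, "tz": 0, "rx": 0, "ry": 0, "rz": 0},
    {"tx": -0.5, "ty": 0, "tz": 0, "rx": 0, "ry": 0, "rz": 0}
  ]
}}

```text
time_s: 9.72
tool_pos: [678.9, -152.1, 215.6]
tool_rot: [[-1.0, -0.0, -0.001], [-0.0, 1.0, 0.0], [0.001, 0.0, -1.0]]
ft_force: [0.2, 0.2, -0.8]
finger_gap: 36.1
finger_force: 15.0
```

Emit:
{"name": "play_rows", "arguments": {
  "commands": [
    {"tx": 0.25, "ty": 0.1, "tz": 0, "rx": 0, "ry": 0, "rz": 0},
    {"tx": 0.25, "ty": 0.25, "tz": 0, "rx": 0, "ry": 0, "rz": 0},
    {"tx": 0.25, "ty": 0.25, "tz": 0, "rx": 0, "ry": 0, "rz": 0}
  ]
}}

```text
time_s: 10.1
tool_pos: [676.5, -150.1, 215.8]
tool_rot: [[-1.0, -0.0, 0.0], [-0.0, 1.0, -0.001], [-0.0, -0.001, -1.0]]
ft_force: [-0.0, -3.0, -1.2]
finger_gap: 36.8
finger_force: 15.0
```

Emit:
{"name": "play_rows", "arguments": {
  "commands": [
    {"tx": 0, "ty": -0.25, "tz": 0, "rx": 0, "ry": 0, "rz": 0},
    {"tx": 0, "ty": -0.5, "tz": 0, "rx": 0, "ry": 0, "rz": 0},
    {"tx": 0, "ty": -0.5, "tz": 0, "rx": 0, "ry": 0, "rz": 0}
  ]
}}

```text
time_s: 10.48
tool_pos: [676.7, -153.7, 215.7]
tool_rot: [[-1.0, -0.001, -0.0], [-0.001, 1.0, 0.001], [0.0, 0.001, -1.0]]
ft_force: [-0.9, 2.9, 0.5]
finger_gap: 36.2
finger_force: 15.0
```

Emit:
{"name": "play_rows", "arguments": {
  "commands": [
    {"tx": -0.05, "ty": 0.23, "tz": 0, "rx": 0, "ry": 0, "rz": 0},
    {"tx": -0.05, "ty": 0.23, "tz": 0.3, "rx": 0, "ry": 0, "rz": 0},
    {"tx": -0.05, "ty": 0.23, "tz": 0.6, "rx": 0, "ry": 0, "rz": 0},
    {"tx": -0.05, "ty": 0.23, "tz": 0.8, "rx": 0, "ry": 0, "rz": 0},
    {"tx": -0.05, "ty": 0.23, "tz": 0.9, "rx": 0, "ry": 0, "rz": 0},
    {"tx": -0.05, "ty": 0.23, "tz": 0.9, "rx": 0, "ry": 0, "rz": 0}
  ]
}}

```text
time_s: 11.22
tool_pos: [677.0, -152.5, 207.1]
tool_rot: [[-1.0, -0.0, -0.0], [-0.0, 1.0, -0.0], [0.0, -0.0, -1.0]]
ft_force: [-1.0, -0.1, 3.2]
finger_gap: 36.1
finger_force: 15.0
```

Emit:
{"name": "play_rows", "arguments": {
  "commands": [
    {"tx": 0, "ty": 0, "tz": -0.05, "rx": 0, "ry": 0, "rz": 0},
    {"tx": 0, "ty": 0, "tz": -0.05, "rx": 0, "ry": 0, "rz": 0},
    {"tx": 0, "ty": 0, "tz": -0.05, "rx": 0, "ry": 0, "rz": 0},
    {"tx": 0, "ty": 0, "tz": -4, "rx": 0, "ry": 0, "rz": 0},
    {"tx": 0, "ty": 0, "tz": -8, "rx": 0, "ry": 0, "rz": 0},
    {"tx": 0, "ty": 0, "tz": -13.4, "rx": 0, "ry": 0, "rz": 0},
    {"tx": 4, "ty": -5, "tz": -13.4, "rx": 0, "ry": 0, "rz": 10},
    {"tx": 8, "ty": -10, "tz": -13.4, "rx": 0, "ry": 0, "rz": 20},
    {"tx": 12, "ty": -15, "tz": -13.4, "rx": 0, "ry": 0, "rz": 30},
    {"tx": 16, "ty": -20, "tz": -13.4, "rx": 0, "ry": 0, "rz": 40},
    {"tx": 20.3, "ty": -24, "tz": -13.4, "rx": 0, "ry": 0, "rz": 50},
    {"tx": 20.3, "ty": -28, "tz": -13.4, "rx": 0, "ry": 0, "rz": 60},
    {"tx": 20.3, "ty": -28, "tz": -13.4, "rx": 0, "ry": 0, "rz": 70},
    {"tx": 20.3, "ty": -28, "tz": -13.4, "rx": 0, "ry": 0, "rz": 80},
    {"tx": 20.3, "ty": -28, "tz": -13.4, "rx": 0, "ry": 0, "rz": 90},
    {"tx": 20.3, "ty": -28, "tz": -13.4, "rx": 0, "ry": 0, "rz": 90},
    {"tx": 20.3, "ty": -28, "tz": -13.4, "rx": 0, "ry": 0, "rz": 90}
  ],
  "gripper": 0.65
}}

```text
time_s: 13.35
tool_pos: [474.3, -432.2, 340.7]
tool_rot: [[-0.005, 1.0, -0.0], [1.0, 0.005, 0.0], [0.0, -0.0, -1.0]]
ft_force: [0.9, 0.3, -0.3]
finger_gap: 60.2
finger_force: 0.0
```

```bash
python3 - <<'E'
from refine import *
im=optics.camera('scene'); G=grad('scene',im)
s=r.observe(); print(s['tool_pos'],s['joint_pos'].round(0))
print('pinion',fit('scene',G,676,-150,[(32,36),(17,36)]))
c=proj('scene',[[677,-151,40]])[0]; c2=proj('scene',[[471,-432,10]])[0]
T=[cv2.warpAffine(im,np.array([[4.,0,200-4*k[0]],[0,4.,200-4*k[1]]]),(400,400),flags=cv2.INTER_CUBIC) for k in (c,c2)]
cv2.imwrite('pics/p1.png',np.hstack(T)[:,:,::-1])
E
```

```text
[ 474.24784595 -432.31310923  340.78715461] [ 15.  37.  35. 108. -29.  44.  66.]
pinion (np.float32(567.2685), np.float64(667.25), np.float64(-144.5))
```

View pics/p1.png

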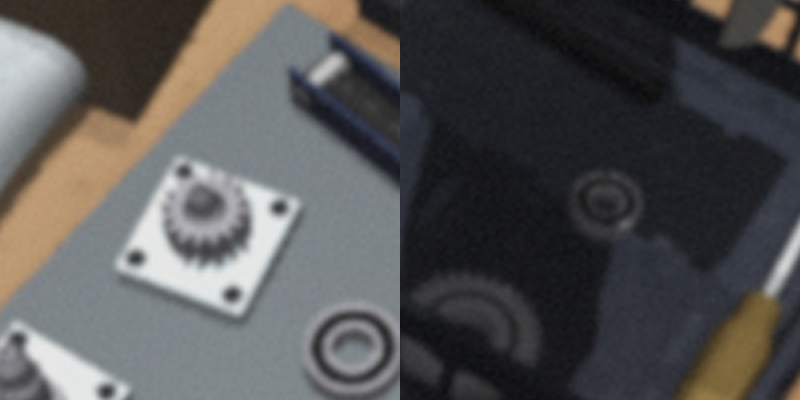

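The scene crop shows the pinion on the thin shaft, level and down on the shoulder (crop 205,215). The small bearing is undisturbed in the tray. Next I'll grasp it.

Emit:
{"name": "play_rows", "arguments": {
  "commands": [
    {"tx": 0, "ty": 0, "tz": 5, "rx": 0, "ry": 0, "rz": 0},
    {"tx": 0, "ty": 0, "tz": 10, "rx": 0, "ry": 0, "rz": 0},
    {"tx": 0, "ty": 0, "tz": 12, "rx": 0, "ry": 0, "rz": 0},
    {"tx": 0, "ty": -0.1, "tz": 14, "rx": 0, "ry": 0, "rz": 0},
    {"tx": 0, "ty": -0.1, "tz": 15, "rx": 0, "ry": 0, "rz": 0},
    {"tx": 0, "ty": -0.1, "tz": 15, "rx": 0, "ry": 0, "rz": 0}
  ]
}}

```text
time_s: 14.15
tool_pos: [473.3, -432.6, 190.9]
tool_rot: [[-0.001, 1.0, 0.0], [1.0, 0.001, -0.0], [-0.0, 0.0, -1.0]]
ft_force: [-0.4, 0.2, -0.5]
finger_gap: 60.1
finger_force: 0.0
```

Emit:
{"name": "play_rows", "arguments": {
  "commands": [
    {"tx": 0, "ty": 0, "tz": 0, "rx": 0, "ry": 0, "rz": 0},
    {"tx": 0, "ty": 0, "tz": 0, "rx": 0, "ry": 0, "rz": 0},
    {"tx": 0, "ty": 0, "tz": 0, "rx": 0, "ry": 0, "rz": 0},
    {"tx": 0, "ty": 0, "tz": 0, "rx": 0, "ry": 0, "rz": 0},
    {"tx": 0, "ty": 0, "tz": 0, "rx": 0, "ry": 0, "rz": 0}
  ],
  "gripper": 0.15,
  "force": 15
}}

```text
time_s: 14.78
tool_pos: [473.3, -432.4, 191.1]
tool_rot: [[-0.001, 1.0, 0.0], [1.0, 0.001, -0.0], [-0.0, 0.0, -1.0]]
ft_force: [-0.6, 0.4, 4.0]
finger_gap: 28.5
finger_force: 15.0
```

```bash
python3 - <<'E'
from refine import *
g=[]
for i in range(4):
    im=optics.camera('scene'); g.append(r.observe()['finger_gap'])
print(g)
c2=proj('scene',[[471,-432,10]])[0]
T=[cv2.warpAffine(im,np.array([[6.,0,200-6*k[0]],[0,6.,200-6*k[1]]]),(400,400),flags=cv2.INTER_CUBIC) for k in (c2,)]
cv2.imwrite('pics/p2.png',np.clip(T[0].astype(float)*1.8,0,255)[:,:,::-1])
E
```

```text
[28.26041494354502, 28.463412701276095, 28.375025870191305, 28.881469670676815][ WARN:0@2.148] global loadsave.cpp:1063 imwrite_ Unsupported depth image for selected encoder is fallbacked to CV_8U.
```

View pics/p2.png

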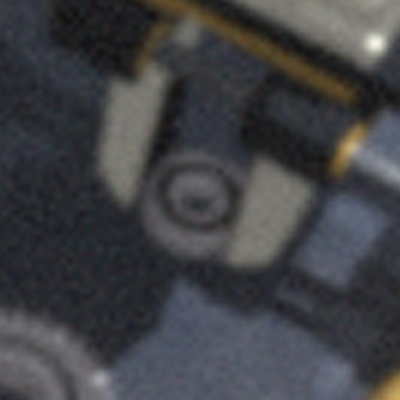

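The crop shows the bearing at (195,205) held at the pad edges, pushed out toward +y. I'll fit its position and regrasp.

```bash
python3 - <<'E'
from refine import *
im=optics.camera('scene'); G=grad('scene',im)
f=[(30,13),(13,13)]
b=fit('scene',G,471,-428,f,14); print(b)
for dy in range(-8,9,2): print(dy,round(float(score('scene',G,b[1],b[2]+dy,f))),end=' ')
c2=proj('scene',[[471,-432,10]])[0]
M=np.array([[6.,0,200-6*c2[0]],[0,6.,200-6*c2[1]]])
T=cv2.warpAffine(im,M,(400,400),flags=cv2.INTER_CUBIC); T=np.clip(T*1.8,0,255).astype(np.uint8)[:,:,::-1].copy()
T2=T.copy()
for q in [circ(b[1],b[2],d,z) for d,z in f]:
    for a in (proj('scene',q)@M[:,:2].T+M[:,2])[::2]: cv2.circle(T,tuple(int(v) for v in a),1,(0,0,255),-1)
# expected pad tips outline at tool pose
for s in (-1,1):
    q=[[473.3+s*14.2,-432.4+k,z] for k in(-7.5,7.5) for z in (5,24)]
    for a in proj('scene',q)@M[:,:2].T+M[:,2]: cv2.circle(T,tuple(int(v) for v in a),3,(0,255,0),-1)
cv2.imwrite('pics/p3.png',np.hstack([T,T2]))
E
```

```text
(np.float32(171.30237), np.float64(486.5), np.float64(-432.0))
-8 135 -6 141 -4 151 -2 163 0 171 2 167 4 151 6 134 8 133
```

View pics/p3.png

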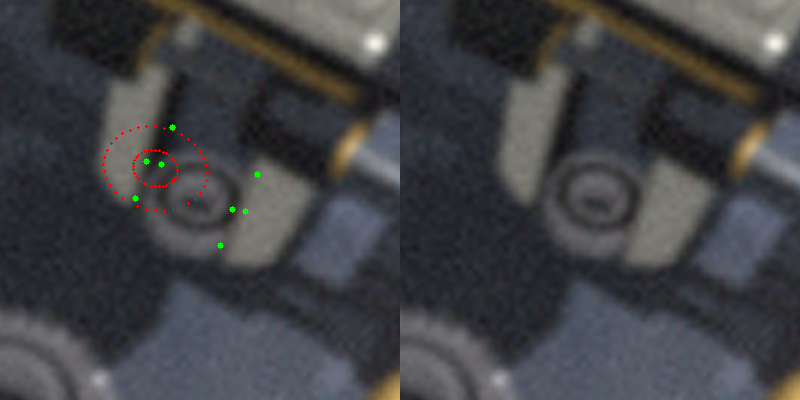

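The pad projections put the bearing within about 2 mm of the pad centre, and the fit had locked onto a finger. The grasp is usable, so I'll lift and check it holds.

Emit:
{"name": "play_rows", "arguments": {
  "commands": [
    {"tx": 0, "ty": 0, "tz": -3, "rx": 0, "ry": 0, "rz": 0},
    {"tx": 0, "ty": 0, "tz": -8, "rx": 0, "ry": 0, "rz": 0},
    {"tx": 0, "ty": 0, "tz": -15, "rx": 0, "ry": 0, "rz": 0},
    {"tx": 0, "ty": 0, "tz": -17, "rx": 0, "ry": 0, "rz": 0},
    {"tx": 0, "ty": 0, "tz": -17, "rx": 0, "ry": 0, "rz": 0}
  ],
  "force": 25
}}

```text
time_s: 15.65
tool_pos: [473.5, -432.6, 362.7]
tool_rot: [[-0.001, 1.0, 0.003], [1.0, 0.001, -0.002], [-0.002, 0.003, -1.0]]
ft_force: [0.3, 0.5, -0.9]
finger_gap: 28.1
finger_force: 25.0
```

```bash
python3 - <<'E'
from h import *
im=optics.camera('scene'); s=r.observe(); print(s['tool_pos'],s['finger_gap'],s['ft_force'])
p=s['tool_pos']; c2=proj('scene',[[p[0],p[1],p[2]-183]])[0]; print(c2)
M=np.array([[6.,0,200-6*c2[0]],[0,6.,200-6*c2[1]]])
T=cv2.warpAffine(im,M,(400,400),flags=cv2.INTER_CUBIC); T=np.clip(T*1.6,0,255).astype(np.uint8)[:,:,::-1].copy()
cv2.imwrite('pics/p4.png',T)
E
```

```text
[ 473.34137248 -432.12129523  361.04716149] 28.269419669307815 [-0.8588604   0.25903831 -1.08017767]
[456.33350172 150.58221454]
```

View pics/p4.png

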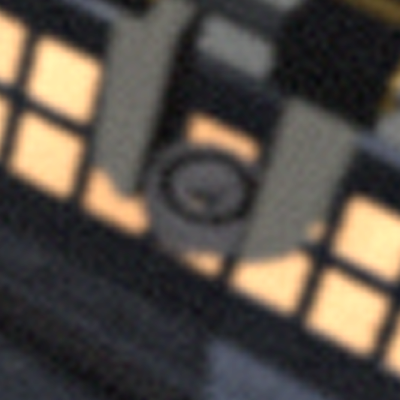

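The bearing is held and level, with its top centre at about crop (207,188). I'll turn that into its offset in the hand.

```bash
python3 - <<'E'
from h import *
px=(456.33+7/6,150.58-12/6)
for z in (181,183,185): print(z,atz('scene',px,z))
# same bias check: tray resting centre by scene fit 470.25,-432.25
E
```

```text
181 [ 473.1 -434.1  181. ]
183 [ 472.6 -432.3  183. ]
185 [ 472.1 -430.6  185. ]
```

Emit:
{"name": "play_rows", "arguments": {
  "commands": [
    {"tx": 4, "ty": 3, "tz": 0, "rx": 0, "ry": 0, "rz": -10},
    {"tx": 8, "ty": 6, "tz": 0, "rx": 0, "ry": 0, "rz": -20},
    {"tx": 12, "ty": 9, "tz": 0, "rx": 0, "ry": 0, "rz": -30},
    {"tx": 16, "ty": 12, "tz": 0, "rx": 0, "ry": 0, "rz": -40},
    {"tx": 20, "ty": 15, "tz": 0, "rx": 0, "ry": 0, "rz": -50},
    {"tx": 24, "ty": 18, "tz": 0, "rx": 0, "ry": 0, "rz": -60},
    {"tx": 28.05, "ty": 20.3, "tz": 0, "rx": 0, "ry": 0, "rz": -70},
    {"tx": 28.05, "ty": 20.3, "tz": 4, "rx": 0, "ry": 0, "rz": -80},
    {"tx": 28.05, "ty": 20.3, "tz": 7, "rx": 0, "ry": 0, "rz": -90},
    {"tx": 28.05, "ty": 20.3, "tz": 10, "rx": 0, "ry": 0, "rz": -90},
    {"tx": 28.05, "ty": 20.3, "tz": 11, "rx": 0, "ry": 0, "rz": -90},
    {"tx": 28.05, "ty": 20.3, "tz": 11, "rx": 0, "ry": 0, "rz": -90},
    {"tx": 28.05, "ty": 20.3, "tz": 11, "rx": 0, "ry": 0, "rz": -90}
  ]
}}

```text
time_s: 17.32
tool_pos: [676.4, -151.9, 251.5]
tool_rot: [[-1.0, -0.0, 0.001], [-0.0, 1.0, -0.0], [-0.001, -0.0, -1.0]]
ft_force: [-0.3, 0.2, -0.3]
finger_gap: 28.2
finger_force: 25.0
```

```bash
python3 - <<'E'
from h import *
im=optics.camera('scene'); s=r.observe(); print(s['tool_pos'],s['finger_gap'],s['ft_force'])
c2=proj('scene',[[677,-152,55]])[0]; print(c2, proj('scene',[[677,-152,53]]), proj('scene',[[s['tool_pos'][0],s['tool_pos'][1],s['tool_pos'][2]-178]]))
M=np.array([[6.,0,200-6*c2[0]],[0,6.,200-6*c2[1]]])
T=cv2.warpAffine(im,M,(400,400),flags=cv2.INTER_CUBIC); T=np.clip(T*1.6,0,255).astype(np.uint8)[:,:,::-1].copy()
cv2.imwrite('pics/p5.png',T)
E
```

```text
[ 676.43105001 -151.79290106  251.77704099] 28.2943101011062 [ 0.61374345  0.25844742 -0.03519286]
[242.57427548 253.71275252] [[242.71171242 254.34719275]] [[241.45611841 247.91824889]]
```

View pics/p5.png

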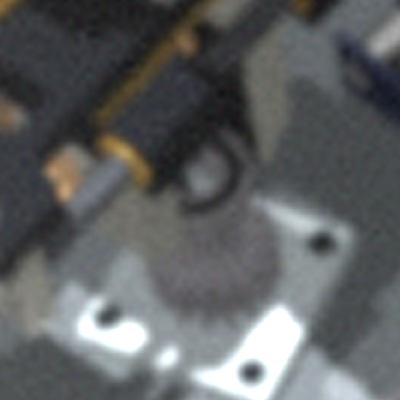

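The bearing (crop 205,172) sits about 2–3 mm toward -x of the hand centre. I'll shift +2.5 mm in x and go down onto the nose gently.

Emit:
{"name": "play_rows", "arguments": {
  "commands": [
    {"tx": -0.25, "ty": 0, "tz": 0.5, "rx": 0, "ry": 0, "rz": 0},
    {"tx": -0.25, "ty": 0, "tz": 1, "rx": 0, "ry": 0, "rz": 0},
    {"tx": -0.25, "ty": 0, "tz": 1.3, "rx": 0, "ry": 0, "rz": 0},
    {"tx": -0.25, "ty": 0, "tz": 1.5, "rx": 0, "ry": 0, "rz": 0},
    {"tx": -0.25, "ty": 0, "tz": 1.5, "rx": 0, "ry": 0, "rz": 0}
  ]
}}

```text
time_s: 18.0
tool_pos: [678.5, -151.8, 235.5]
tool_rot: [[-1.0, -0.0, -0.0], [-0.0, 1.0, 0.0], [0.0, 0.0, -1.0]]
ft_force: [-0.2, -0.9, -0.6]
finger_gap: 28.5
finger_force: 25.0
```

Emit:
{"name": "play_rows", "arguments": {
  "commands": [
    {"tx": 0, "ty": 0, "tz": 0.2, "rx": 0, "ry": 0, "rz": 0},
    {"tx": 0, "ty": 0, "tz": 0.4, "rx": 0, "ry": 0, "rz": 0},
    {"tx": 0, "ty": 0, "tz": 0.4, "rx": 0, "ry": 0, "rz": 0}
  ]
}}

```text
time_s: 18.38
tool_pos: [678.5, -151.8, 231.5]
tool_rot: [[-1.0, -0.001, -0.0], [-0.001, 1.0, 0.0], [0.0, 0.0, -1.0]]
ft_force: [-0.3, 0.3, -0.2]
finger_gap: 28.1
finger_force: 25.0
```

Emit:
{"name": "play_rows", "arguments": {
  "commands": [
    {"tx": 0, "ty": 0, "tz": 0.3, "rx": 0, "ry": 0, "rz": 0},
    {"tx": 0, "ty": 0, "tz": 0.4, "rx": 0, "ry": 0, "rz": 0},
    {"tx": 0, "ty": 0, "tz": 0.4, "rx": 0, "ry": 0, "rz": 0}
  ]
}}

```text
time_s: 18.75
tool_pos: [678.6, -151.7, 227.6]
tool_rot: [[-1.0, -0.001, -0.0], [-0.001, 1.0, 0.0], [0.0, 0.0, -1.0]]
ft_force: [-0.4, 0.7, -0.3]
finger_gap: 28.1
finger_force: 25.0
```

Emit:
{"name": "play_rows", "arguments": {
  "commands": [
    {"tx": 0, "ty": 0, "tz": 0.3, "rx": 0, "ry": 0, "rz": 0},
    {"tx": 0, "ty": 0, "tz": 0.4, "rx": 0, "ry": 0, "rz": 0},
    {"tx": 0, "ty": 0, "tz": 0.45, "rx": 0, "ry": 0, "rz": 0},
    {"tx": 0, "ty": 0, "tz": 0.45, "rx": 0, "ry": 0, "rz": 0}
  ]
}}

```text
time_s: 19.25
tool_pos: [678.6, -151.8, 224.0]
tool_rot: [[-1.0, -0.0, 0.0], [-0.0, 1.0, 0.0], [-0.0, 0.0, -1.0]]
ft_force: [-1.9, 1.1, 7.3]
finger_gap: 29.0
finger_force: 25.0
```

Emit:
{"name": "play_rows", "arguments": {
  "commands": [
    {"tx": 0, "ty": 0, "tz": 0, "rx": 0, "ry": 0, "rz": 0},
    {"tx": 0, "ty": 0, "tz": 0, "rx": 0, "ry": 0, "rz": 0},
    {"tx": 0, "ty": 0, "tz": 0, "rx": 0, "ry": 0, "rz": 0},
    {"tx": 0, "ty": 0, "tz": -3, "rx": 0, "ry": 0, "rz": 0},
    {"tx": 0, "ty": 0, "tz": -8, "rx": 0, "ry": 0, "rz": 0},
    {"tx": 0, "ty": 0, "tz": -12.1, "rx": 0, "ry": 0, "rz": 0},
    {"tx": 4, "ty": -4, "tz": -12.1, "rx": 0, "ry": 0, "rz": 10},
    {"tx": 8, "ty": -8, "tz": -12.1, "rx": 0, "ry": 0, "rz": 20},
    {"tx": 12, "ty": -12, "tz": -12.1, "rx": 0, "ry": 0, "rz": 30},
    {"tx": 16, "ty": -15, "tz": -12.1, "rx": 0, "ry": 0, "rz": 40},
    {"tx": 19.6, "ty": -18.8, "tz": -12.1, "rx": 0, "ry": 0, "rz": 50},
    {"tx": 19.6, "ty": -18.8, "tz": -12.1, "rx": 0, "ry": 0, "rz": 60},
    {"tx": 19.6, "ty": -18.8, "tz": -12.1, "rx": 0, "ry": 0, "rz": 70},
    {"tx": 19.6, "ty": -18.8, "tz": -12.1, "rx": 0, "ry": 0, "rz": 80},
    {"tx": 19.6, "ty": -18.8, "tz": -12.1, "rx": 0, "ry": 0, "rz": 90},
    {"tx": 19.6, "ty": -18.8, "tz": -12.1, "rx": 0, "ry": 0, "rz": 90},
    {"tx": 19.6, "ty": -18.8, "tz": -12.1, "rx": 0, "ry": 0, "rz": 90}
  ],
  "gripper": 1
}}

```text
time_s: 21.38
tool_pos: [482.7, -339.8, 344.2]
tool_rot: [[-0.004, 1.0, -0.0], [1.0, 0.004, -0.0], [-0.0, -0.0, -1.0]]
ft_force: [-0.6, 0.7, -0.0]
finger_gap: 93.0
finger_force: 0.0
```

```bash
python3 - <<'E'
from h import *
im=optics.camera('scene'); s=r.observe(); print(s['tool_pos'],s['finger_gap'],s['ft_force'])
a=proj('scene',[[677,-152,40]])[0]; b=proj('scene',[[597,-143,10]])[0]
for n,z in (('large_bearing',3),('small_bearing',36),('pinion',18)):
    print(n,[(np.round(d['at'],1).tolist(),round(d['score'],2),atz('scene',d['at'],z)) for d in models.tip_of('scene',n)[:2]])
f=lambda c:cv2.warpAffine(im,np.array([[5.,0,200-5*c[0]],[0,5.,200-5*c[1]]]),(400,400),flags=cv2.INTER_CUBIC)
cv2.imwrite('pics/p6.png',np.hstack([f(a),f(b)])[:,:,::-1])
E
```

```text
[ 482.68125229 -339.86783229  344.26156508] 93.19368019999806 [-0.6332035   1.17919738  0.08339133]
large_bearing [([281.5, 299.1], 0.71, array([ 595.8, -143.3,    3. ]))]
small_bearing [([241.3, 259.7], 0.75, array([ 680.3, -149.5,   36. ])), ([198.6, 313.0], 0.42, array([673.4, -38.4,  36. ]))]
pinion [([243.6, 264.9], 0.47, array([ 679.2, -150.9,   18. ]))]
```

View pics/p6.png

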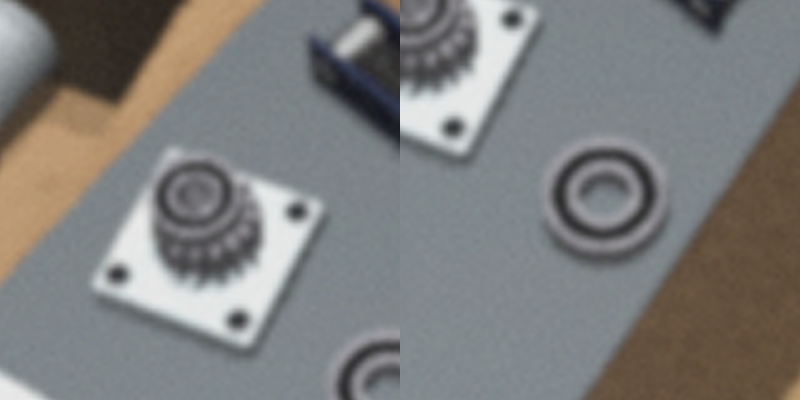

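The thin shaft is finished: pinion and small bearing are stacked level (crop 195,215). Now the large gear.

Emit:
{"name": "play_rows", "arguments": {
  "commands": [
    {"tx": 0.05, "ty": 0, "tz": 5, "rx": 0, "ry": 0, "rz": 0},
    {"tx": 0.05, "ty": 0, "tz": 10, "rx": 0, "ry": 0, "rz": 0},
    {"tx": 0.05, "ty": 0, "tz": 12, "rx": 0, "ry": 0, "rz": 0},
    {"tx": 0.05, "ty": 0, "tz": 14, "rx": 0, "ry": 0, "rz": 0},
    {"tx": 0.05, "ty": 0, "tz": 15.35, "rx": 0, "ry": 0, "rz": 0},
    {"tx": 0.05, "ty": 0, "tz": 15.35, "rx": 0, "ry": 0, "rz": 0}
  ]
}}

```text
time_s: 22.32
tool_pos: [482.6, -339.7, 190.4]
tool_rot: [[-0.001, 1.0, 0.0], [1.0, 0.001, 0.0], [0.0, 0.0, -1.0]]
ft_force: [0.6, 0.1, 1.2]
finger_gap: 92.9
finger_force: 0.0
```

Emit:
{"name": "play_rows", "arguments": {
  "commands": [
    {"tx": 0, "ty": 0, "tz": 0, "rx": 0, "ry": 0, "rz": 0},
    {"tx": 0, "ty": 0, "tz": 0, "rx": 0, "ry": 0, "rz": 0},
    {"tx": 0, "ty": 0, "tz": 0, "rx": 0, "ry": 0, "rz": 0},
    {"tx": 0, "ty": 0, "tz": 0, "rx": 0, "ry": 0, "rz": 0},
    {"tx": 0, "ty": 0, "tz": 0, "rx": 0, "ry": 0, "rz": 0}
  ],
  "gripper": 0.45,
  "force": 25
}}

```text
time_s: 22.95
tool_pos: [482.8, -339.3, 190.9]
tool_rot: [[-0.001, 1.0, 0.0], [1.0, 0.001, -0.0], [-0.0, 0.0, -1.0]]
ft_force: [-0.2, 0.5, 2.3]
finger_gap: 58.3
finger_force: 24.9
```

Emit:
{"name": "play_rows", "arguments": {
  "commands": [
    {"tx": 0, "ty": 0, "tz": -3, "rx": 0, "ry": 0, "rz": 0},
    {"tx": 0, "ty": 0, "tz": -8, "rx": 0, "ry": 0, "rz": 0},
    {"tx": 0, "ty": 0, "tz": -15, "rx": 0, "ry": 0, "rz": 0},
    {"tx": 0, "ty": 0, "tz": -16, "rx": 0, "ry": 0, "rz": 0},
    {"tx": 0, "ty": 0, "tz": -16, "rx": 0, "ry": 0, "rz": 0}
  ]
}}

```text
time_s: 23.58
tool_pos: [482.8, -339.0, 351.2]
tool_rot: [[-0.001, 1.0, 0.002], [1.0, 0.001, -0.0], [-0.0, 0.002, -1.0]]
ft_force: [0.3, -0.2, -2.9]
finger_gap: 58.0
finger_force: 24.9
```

Emit:
{"name": "play_rows", "arguments": {
  "commands": [
    {"tx": 4, "ty": 3, "tz": 0, "rx": 0, "ry": 0, "rz": -10},
    {"tx": 8, "ty": 6, "tz": 0, "rx": 0, "ry": 0, "rz": -20},
    {"tx": 12, "ty": 9, "tz": 0, "rx": 0, "ry": 0, "rz": -30},
    {"tx": 16, "ty": 12, "tz": 0, "rx": 0, "ry": 0, "rz": -40},
    {"tx": 20, "ty": 15, "tz": 0, "rx": 0, "ry": 0, "rz": -50},
    {"tx": 24, "ty": 18, "tz": 0, "rx": 0, "ry": 0, "rz": -60},
    {"tx": 29, "ty": 20.1, "tz": 0, "rx": 0, "ry": 0, "rz": -70},
    {"tx": 29, "ty": 20.1, "tz": 2, "rx": 0, "ry": 0, "rz": -80},
    {"tx": 29, "ty": 20.1, "tz": 4, "rx": 0, "ry": 0, "rz": -90},
    {"tx": 29, "ty": 20.1, "tz": 7, "rx": 0, "ry": 0, "rz": -90},
    {"tx": 29, "ty": 20.1, "tz": 8.8, "rx": 0, "ry": 0, "rz": -90},
    {"tx": 29, "ty": 20.1, "tz": 8.8, "rx": 0, "ry": 0, "rz": -90},
    {"tx": 29, "ty": 20.1, "tz": 8.8, "rx": 0, "ry": 0, "rz": -90}
  ]
}}

```text
time_s: 25.2
tool_pos: [683.8, -49.3, 262.9]
tool_rot: [[-1.0, -0.0, 0.0], [-0.0, 1.0, 0.0], [-0.0, 0.0, -1.0]]
ft_force: [-0.2, 0.2, -2.9]
finger_gap: 58.4
finger_force: 24.9
```

Emit:
{"name": "play_rows", "arguments": {
  "commands": [
    {"tx": 0, "ty": 0, "tz": 0.6, "rx": 0, "ry": 0, "rz": 0},
    {"tx": 0, "ty": 0, "tz": 1.1, "rx": 0, "ry": 0, "rz": 0},
    {"tx": 0, "ty": 0, "tz": 1.6, "rx": 0, "ry": 0, "rz": 0},
    {"tx": 0, "ty": 0, "tz": 1.9, "rx": 0, "ry": 0, "rz": 0},
    {"tx": 0, "ty": 0, "tz": 1.9, "rx": 0, "ry": 0, "rz": 0}
  ]
}}

```text
time_s: 25.82
tool_pos: [683.5, -49.3, 243.5]
tool_rot: [[-1.0, -0.001, -0.0], [-0.001, 1.0, -0.0], [0.0, -0.0, -1.0]]
ft_force: [-0.6, 0.4, -1.4]
finger_gap: 58.5
finger_force: 24.9
```

Emit:
{"name": "play_rows", "arguments": {
  "commands": [
    {"tx": 0, "ty": 0, "tz": 0.5, "rx": 0, "ry": 0, "rz": 0},
    {"tx": 0, "ty": 0, "tz": 0.9, "rx": 0, "ry": 0, "rz": 0},
    {"tx": 0, "ty": 0, "tz": 1.1, "rx": 0, "ry": 0, "rz": 0},
    {"tx": 0, "ty": 0, "tz": 1.1, "rx": 0, "ry": 0, "rz": 0}
  ]
}}

```text
time_s: 26.32
tool_pos: [683.5, -49.3, 232.5]
tool_rot: [[-1.0, -0.0, -0.0], [-0.0, 1.0, -0.0], [0.0, -0.0, -1.0]]
ft_force: [-0.2, -0.3, -2.4]
finger_gap: 57.9
finger_force: 24.9
```

Emit:
{"name": "play_rows", "arguments": {
  "commands": [
    {"tx": 0, "ty": 0, "tz": 0.2, "rx": 0, "ry": 0, "rz": 0},
    {"tx": 0, "ty": 0, "tz": 0.4, "rx": 0, "ry": 0, "rz": 0},
    {"tx": 0, "ty": 0, "tz": 0.4, "rx": 0, "ry": 0, "rz": 0}
  ]
}}

```text
time_s: 26.7
tool_pos: [683.5, -49.3, 228.6]
tool_rot: [[-1.0, -0.0, -0.0], [-0.0, 1.0, 0.0], [0.0, 0.0, -1.0]]
ft_force: [-0.5, 0.3, -1.6]
finger_gap: 58.2
finger_force: 24.9
```

Emit:
{"name": "play_rows", "arguments": {
  "commands": [
    {"tx": 0, "ty": 0, "tz": 0.6, "rx": 0, "ry": 0, "rz": 0},
    {"tx": 0, "ty": 0, "tz": 1.2, "rx": 0, "ry": 0, "rz": 0},
    {"tx": 0, "ty": 0, "tz": 1.7, "rx": 0, "ry": 0, "rz": 0},
    {"tx": 0, "ty": 0, "tz": 2.1, "rx": 0, "ry": 0, "rz": 0},
    {"tx": 0, "ty": 0, "tz": 2.25, "rx": 0, "ry": 0, "rz": 0},
    {"tx": 0, "ty": 0, "tz": 2.35, "rx": 0, "ry": 0, "rz": 0},
    {"tx": 0, "ty": 0, "tz": 2.35, "rx": 0, "ry": 0, "rz": 0}
  ]
}}

```text
time_s: 27.58
tool_pos: [683.4, -49.3, 205.9]
tool_rot: [[-1.0, -0.0, 0.0], [-0.0, 1.0, 0.0], [-0.0, 0.0, -1.0]]
ft_force: [-2.9, -0.3, 5.0]
finger_gap: 58.0
finger_force: 24.9
```

Emit:
{"name": "play_rows", "arguments": {
  "commands": [
    {"tx": 0, "ty": 0, "tz": 0, "rx": 0, "ry": 0, "rz": 0},
    {"tx": 0, "ty": 0, "tz": 0, "rx": 0, "ry": 0, "rz": 0},
    {"tx": 0, "ty": 0, "tz": 0, "rx": 0, "ry": 0, "rz": 0},
    {"tx": 0, "ty": 0, "tz": -3, "rx": 0, "ry": 0, "rz": 0},
    {"tx": 0, "ty": 0, "tz": -8, "rx": 0, "ry": 0, "rz": 0},
    {"tx": 0, "ty": 0, "tz": -13.9, "rx": 0, "ry": 0, "rz": 0},
    {"tx": 2, "ty": -5, "tz": -13.9, "rx": 0, "ry": 0, "rz": 10},
    {"tx": 4, "ty": -10, "tz": -13.9, "rx": 0, "ry": 0, "rz": 20},
    {"tx": 6, "ty": -15, "tz": -13.9, "rx": 0, "ry": 0, "rz": 30},
    {"tx": 8, "ty": -20, "tz": -13.9, "rx": 0, "ry": 0, "rz": 40},
    {"tx": 10.1, "ty": -25, "tz": -13.9, "rx": 0, "ry": 0, "rz": 50},
    {"tx": 10.1, "ty": -30, "tz": -13.9, "rx": 0, "ry": 0, "rz": 60},
    {"tx": 10.1, "ty": -34.5, "tz": -13.9, "rx": 0, "ry": 0, "rz": 70},
    {"tx": 10.1, "ty": -34.5, "tz": -13.9, "rx": 0, "ry": 0, "rz": 80},
    {"tx": 10.1, "ty": -34.5, "tz": -13.9, "rx": 0, "ry": 0, "rz": 90},
    {"tx": 10.1, "ty": -34.5, "tz": -13.9, "rx": 0, "ry": 0, "rz": 90},
    {"tx": 10.1, "ty": -34.5, "tz": -13.9, "rx": 0, "ry": 0, "rz": 90}
  ],
  "gripper": 1
}}

```text
time_s: 29.7
tool_pos: [582.8, -394.1, 344.2]
tool_rot: [[-0.005, 1.0, -0.0], [1.0, 0.005, -0.0], [-0.0, -0.0, -1.0]]
ft_force: [0.3, 0.1, 0.1]
finger_gap: 92.7
finger_force: 0.0
```

```bash
python3 - <<'E'
from refine import *
im=optics.camera('scene'); s=r.observe(); print(s['tool_pos'],s['finger_gap'],s['ft_force'])
G=grad('scene',im)
print(fit('scene',G,682,-47,[(54,32),(23,32)],6), fit('scene',G,595.5,-140.5,[(40,15),(17.5,15)],6),fit('scene',G,582.5,-395.5,[(30,17),(23,17)],6))
a=proj('scene',[[684,-49,30]])[0]; b=proj('scene',[[582,-395,10]])[0]
f=lambda c:cv2.warpAffine(im,np.array([[5.,0,200-5*c[0]],[0,5.,200-5*c[1]]]),(400,400),flags=cv2.INTER_CUBIC)
cv2.imwrite('pics/p7.png',np.hstack([f(a),f(b)])[:,:,::-1])
E
```

```text
[ 582.75898457 -394.14755787  344.30378875] 92.95310986834355 [-0.44392074 -0.57047571 -0.01426382]
(np.float32(524.5958), np.float64(681.75), np.float64(-48.0)) (np.float32(413.1254), np.float64(595.25), np.float64(-140.5)) (np.float32(398.82202), np.float64(582.25), np.float64(-395.0))
```

View pics/p7.png

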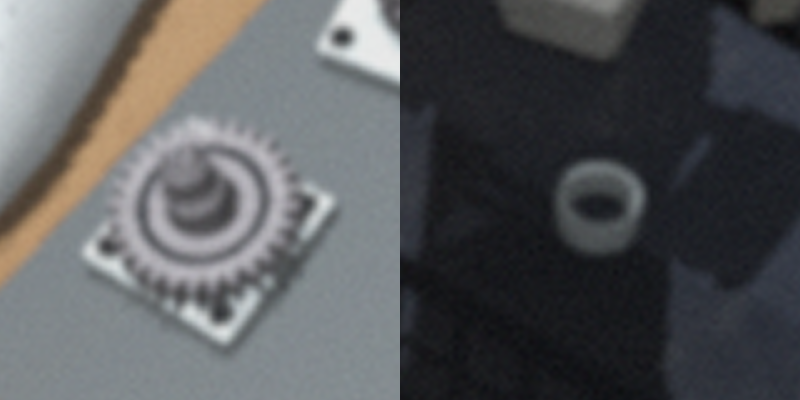

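The gear is seated level on the thick shaft (crop 205,215). The hand is over the sleeve (crop 600,205), so I'll grasp it.

Emit:
{"name": "play_rows", "arguments": {
  "commands": [
    {"tx": 0, "ty": 0, "tz": 5, "rx": 0, "ry": 0, "rz": 0},
    {"tx": 0, "ty": 0, "tz": 10, "rx": 0, "ry": 0, "rz": 0},
    {"tx": 0, "ty": 0, "tz": 12, "rx": 0, "ry": 0, "rz": 0},
    {"tx": 0, "ty": 0, "tz": 14, "rx": 0, "ry": 0, "rz": 0},
    {"tx": 0, "ty": 0, "tz": 15.35, "rx": 0, "ry": 0, "rz": 0},
    {"tx": 0, "ty": 0, "tz": 15.35, "rx": 0, "ry": 0, "rz": 0}
  ],
  "gripper": 0.65
}}

```text
time_s: 30.5
tool_pos: [582.8, -394.6, 190.9]
tool_rot: [[-0.001, 1.0, 0.0], [1.0, 0.001, -0.0], [-0.0, 0.0, -1.0]]
ft_force: [0.6, 0.3, 0.4]
finger_gap: 60.8
finger_force: 0.0
```

Emit:
{"name": "play_rows", "arguments": {
  "commands": [
    {"tx": 0, "ty": 0, "tz": 0, "rx": 0, "ry": 0, "rz": 0},
    {"tx": 0, "ty": 0, "tz": 0, "rx": 0, "ry": 0, "rz": 0},
    {"tx": 0, "ty": 0, "tz": 0, "rx": 0, "ry": 0, "rz": 0},
    {"tx": 0, "ty": 0, "tz": 0, "rx": 0, "ry": 0, "rz": 0},
    {"tx": 0, "ty": 0, "tz": 0, "rx": 0, "ry": 0, "rz": 0}
  ],
  "gripper": 0.15,
  "force": 20
}}

```text
time_s: 31.12
tool_pos: [582.8, -394.3, 191.1]
tool_rot: [[-0.001, 1.0, 0.0], [1.0, 0.001, -0.0], [-0.0, 0.0, -1.0]]
ft_force: [-0.5, 1.2, 3.6]
finger_gap: 29.0
finger_force: 20.0
```

Emit:
{"name": "play_rows", "arguments": {
  "commands": [
    {"tx": 0, "ty": 0, "tz": -3, "rx": 0, "ry": 0, "rz": 0},
    {"tx": 0, "ty": 0, "tz": -8, "rx": 0, "ry": 0, "rz": 0},
    {"tx": 0, "ty": 0, "tz": -15, "rx": 0, "ry": 0, "rz": 0},
    {"tx": 0, "ty": 0, "tz": -16, "rx": 0, "ry": 0, "rz": 0},
    {"tx": 0, "ty": 0, "tz": -16, "rx": 0, "ry": 0, "rz": 0}
  ]
}}

```text
time_s: 31.75
tool_pos: [582.8, -394.2, 351.6]
tool_rot: [[-0.001, 1.0, 0.002], [1.0, 0.001, -0.001], [-0.001, 0.002, -1.0]]
ft_force: [0.2, -0.4, -1.9]
finger_gap: 29.0
finger_force: 20.0
```

Emit:
{"name": "play_rows", "arguments": {
  "commands": [
    {"tx": 5, "ty": 1.5, "tz": 0, "rx": 0, "ry": 0, "rz": -10},
    {"tx": 10, "ty": 3, "tz": 0, "rx": 0, "ry": 0, "rz": -20},
    {"tx": 15, "ty": 4.5, "tz": 0, "rx": 0, "ry": 0, "rz": -30},
    {"tx": 20, "ty": 6, "tz": 0, "rx": 0, "ry": 0, "rz": -40},
    {"tx": 25, "ty": 7.5, "tz": 0, "rx": 0, "ry": 0, "rz": -50},
    {"tx": 30, "ty": 9, "tz": 0, "rx": 0, "ry": 0, "rz": -60},
    {"tx": 34.5, "ty": 10.1, "tz": 0, "rx": 0, "ry": 0, "rz": -70},
    {"tx": 34.5, "ty": 10.1, "tz": 2, "rx": 0, "ry": 0, "rz": -80},
    {"tx": 34.5, "ty": 10.1, "tz": 4, "rx": 0, "ry": 0, "rz": -90},
    {"tx": 34.5, "ty": 10.1, "tz": 7, "rx": 0, "ry": 0, "rz": -90},
    {"tx": 34.5, "ty": 10.1, "tz": 8.7, "rx": 0, "ry": 0, "rz": -90},
    {"tx": 34.5, "ty": 10.1, "tz": 8.7, "rx": 0, "ry": 0, "rz": -90},
    {"tx": 34.5, "ty": 10.1, "tz": 8.7, "rx": 0, "ry": 0, "rz": -90}
  ]
}}

```text
time_s: 33.38
tool_pos: [683.8, -49.3, 264.0]
tool_rot: [[-1.0, -0.0, 0.0], [-0.0, 1.0, -0.0], [-0.0, -0.0, -1.0]]
ft_force: [0.0, -0.3, -0.5]
finger_gap: 29.1
finger_force: 20.0
```

Emit:
{"name": "play_rows", "arguments": {
  "commands": [
    {"tx": 0, "ty": 0, "tz": 0.6, "rx": 0, "ry": 0, "rz": 0},
    {"tx": 0, "ty": 0, "tz": 1.1, "rx": 0, "ry": 0, "rz": 0},
    {"tx": 0, "ty": 0, "tz": 1.6, "rx": 0, "ry": 0, "rz": 0},
    {"tx": 0, "ty": 0, "tz": 1.9, "rx": 0, "ry": 0, "rz": 0},
    {"tx": 0, "ty": 0, "tz": 1.9, "rx": 0, "ry": 0, "rz": 0}
  ]
}}

```text
time_s: 34.0
tool_pos: [683.5, -49.3, 244.5]
tool_rot: [[-1.0, -0.0, -0.0], [-0.0, 1.0, -0.0], [0.0, -0.0, -1.0]]
ft_force: [-0.9, -0.2, -0.8]
finger_gap: 29.2
finger_force: 20.0
```

Emit:
{"name": "play_rows", "arguments": {
  "commands": [
    {"tx": 0, "ty": 0, "tz": 0.5, "rx": 0, "ry": 0, "rz": 0},
    {"tx": 0, "ty": 0, "tz": 0.9, "rx": 0, "ry": 0, "rz": 0},
    {"tx": 0, "ty": 0, "tz": 1.1, "rx": 0, "ry": 0, "rz": 0},
    {"tx": 0, "ty": 0, "tz": 1.1, "rx": 0, "ry": 0, "rz": 0}
  ]
}}

```text
time_s: 34.5
tool_pos: [683.5, -49.3, 233.5]
tool_rot: [[-1.0, -0.001, -0.0], [-0.001, 1.0, -0.0], [0.0, -0.0, -1.0]]
ft_force: [0.3, 0.3, -0.4]
finger_gap: 28.8
finger_force: 20.0
```

Emit:
{"name": "play_rows", "arguments": {
  "commands": [
    {"tx": 0, "ty": 0, "tz": 0.2, "rx": 0, "ry": 0, "rz": 0},
    {"tx": 0, "ty": 0, "tz": 0.4, "rx": 0, "ry": 0, "rz": 0},
    {"tx": 0, "ty": 0, "tz": 0.4, "rx": 0, "ry": 0, "rz": 0}
  ]
}}

```text
time_s: 34.88
tool_pos: [683.7, -49.2, 229.7]
tool_rot: [[-1.0, -0.001, 0.0], [-0.001, 1.0, -0.0], [-0.0, -0.0, -1.0]]
ft_force: [1.2, -0.0, -0.7]
finger_gap: 29.1
finger_force: 20.0
```

Emit:
{"name": "play_rows", "arguments": {
  "commands": [
    {"tx": -0.05, "ty": 0, "tz": 0.4, "rx": 0, "ry": 0, "rz": 0},
    {"tx": -0.05, "ty": 0, "tz": 0.8, "rx": 0, "ry": 0, "rz": 0},
    {"tx": -0.05, "ty": 0, "tz": 1.0, "rx": 0, "ry": 0, "rz": 0},
    {"tx": -0.05, "ty": 0, "tz": 1.05, "rx": 0, "ry": 0, "rz": 0},
    {"tx": -0.05, "ty": 0, "tz": 1.05, "rx": 0, "ry": 0, "rz": 0}
  ]
}}

```text
time_s: 35.5
tool_pos: [684.0, -49.3, 219.9]
tool_rot: [[-1.0, -0.0, 0.0], [-0.0, 1.0, 0.0], [-0.0, 0.0, -1.0]]
ft_force: [-1.7, 0.8, 7.2]
finger_gap: 28.9
finger_force: 20.0
```

Emit:
{"name": "play_rows", "arguments": {
  "commands": [
    {"tx": 0, "ty": 0, "tz": 0, "rx": 0, "ry": 0, "rz": 0},
    {"tx": 0, "ty": 0, "tz": 0, "rx": 0, "ry": 0, "rz": 0},
    {"tx": 0, "ty": 0, "tz": 0, "rx": 0, "ry": 0, "rz": 0},
    {"tx": 0, "ty": 0, "tz": -3, "rx": 0, "ry": 0, "rz": 0},
    {"tx": 0, "ty": 0, "tz": -7, "rx": 0, "ry": 0, "rz": 0},
    {"tx": 4, "ty": -4, "tz": -7, "rx": 0, "ry": 0, "rz": 0},
    {"tx": 8.8, "ty": -9.3, "tz": -7, "rx": 0, "ry": 0, "rz": 0},
    {"tx": 8.8, "ty": -9.3, "tz": -7, "rx": 0, "ry": 0, "rz": 0},
    {"tx": 8.8, "ty": -9.3, "tz": -3, "rx": 0, "ry": 0, "rz": 0},
    {"tx": 8.8, "ty": -9.3, "tz": 0, "rx": 0, "ry": 0, "rz": 0},
    {"tx": 8.8, "ty": -9.3, "tz": 2, "rx": 0, "ry": 0, "rz": 0},
    {"tx": 8.8, "ty": -9.3, "tz": 2.9, "rx": 0, "ry": 0, "rz": 0},
    {"tx": 8.8, "ty": -9.3, "tz": 2.9, "rx": 0, "ry": 0, "rz": 0}
  ],
  "gripper": 0.75
}}

```text
time_s: 37.12
tool_pos: [596.4, -142.2, 190.4]
tool_rot: [[-1.0, -0.001, 0.0], [-0.001, 1.0, 0.0], [-0.0, 0.0, -1.0]]
ft_force: [-0.1, -0.5, -0.3]
finger_gap: 69.6
finger_force: 0.0
```

Emit:
{"name": "play_rows", "arguments": {
  "commands": [
    {"tx": 0, "ty": 0, "tz": 0, "rx": 0, "ry": 0, "rz": 0},
    {"tx": 0, "ty": 0, "tz": 0, "rx": 0, "ry": 0, "rz": 0},
    {"tx": 0, "ty": 0, "tz": 0, "rx": 0, "ry": 0, "rz": 0},
    {"tx": 0, "ty": 0, "tz": 0, "rx": 0, "ry": 0, "rz": 0},
    {"tx": 0, "ty": 0, "tz": 0, "rx": 0, "ry": 0, "rz": 0}
  ],
  "gripper": 0.25,
  "force": 20
}}

```text
time_s: 37.75
tool_pos: [596.2, -142.4, 190.5]
tool_rot: [[-1.0, -0.0, 0.0], [-0.0, 1.0, -0.0], [-0.0, -0.0, -1.0]]
ft_force: [0.0, 0.3, 2.3]
finger_gap: 38.9
finger_force: 20.0
```

Emit:
{"name": "play_rows", "arguments": {
  "commands": [
    {"tx": 0, "ty": 0, "tz": -3, "rx": 0, "ry": 0, "rz": 0},
    {"tx": 0, "ty": 0, "tz": -8, "rx": 0, "ry": 0, "rz": 0},
    {"tx": 0, "ty": 0, "tz": -10, "rx": 0, "ry": 0, "rz": 0},
    {"tx": 0, "ty": 0, "tz": -10, "rx": 0, "ry": 0, "rz": 0}
  ]
}}

```text
time_s: 38.25
tool_pos: [596.3, -142.2, 291.5]
tool_rot: [[-1.0, -0.001, 0.003], [-0.001, 1.0, -0.0], [-0.003, -0.0, -1.0]]
ft_force: [0.2, 0.5, -0.6]
finger_gap: 39.3
finger_force: 20.0
```

Emit:
{"name": "play_rows", "arguments": {
  "commands": [
    {"tx": -4, "ty": 4.5, "tz": 0, "rx": 0, "ry": 0, "rz": 0},
    {"tx": -8.8, "ty": 9.3, "tz": 0, "rx": 0, "ry": 0, "rz": 0},
    {"tx": -8.8, "ty": 9.3, "tz": 0, "rx": 0, "ry": 0, "rz": 0},
    {"tx": -8.8, "ty": 9.3, "tz": 1.5, "rx": 0, "ry": 0, "rz": 0},
    {"tx": -8.8, "ty": 9.3, "tz": 2.7, "rx": 0, "ry": 0, "rz": 0},
    {"tx": -8.8, "ty": 9.3, "tz": 2.7, "rx": 0, "ry": 0, "rz": 0}
  ]
}}

```text
time_s: 39.0
tool_pos: [682.9, -50.6, 261.4]
tool_rot: [[-1.0, 0.001, -0.003], [0.001, 1.0, -0.0], [0.003, -0.0, -1.0]]
ft_force: [0.1, -0.7, -0.6]
finger_gap: 38.4
finger_force: 20.0
```

Emit:
{"name": "play_rows", "arguments": {
  "commands": [
    {"tx": 0, "ty": 0, "tz": 0.5, "rx": 0, "ry": 0, "rz": 0},
    {"tx": 0, "ty": 0, "tz": 1.0, "rx": 0, "ry": 0, "rz": 0},
    {"tx": 0, "ty": 0, "tz": 1.3, "rx": 0, "ry": 0, "rz": 0},
    {"tx": 0, "ty": 0, "tz": 1.3, "rx": 0, "ry": 0, "rz": 0}
  ]
}}

```text
time_s: 39.5
tool_pos: [684.0, -49.2, 250.1]
tool_rot: [[-1.0, -0.001, -0.0], [-0.001, 1.0, 0.0], [0.0, 0.0, -1.0]]
ft_force: [-0.1, 0.1, -1.4]
finger_gap: 38.8
finger_force: 20.0
```

Emit:
{"name": "play_rows", "arguments": {
  "commands": [
    {"tx": 0, "ty": 0, "tz": 0.2, "rx": 0, "ry": 0, "rz": 0},
    {"tx": 0, "ty": 0, "tz": 0.4, "rx": 0, "ry": 0, "rz": 0},
    {"tx": 0, "ty": 0, "tz": 0.4, "rx": 0, "ry": 0, "rz": 0}
  ]
}}

```text
time_s: 39.88
tool_pos: [684.0, -49.2, 246.1]
tool_rot: [[-1.0, -0.001, -0.0], [-0.001, 1.0, 0.0], [0.0, 0.0, -1.0]]
ft_force: [-0.0, 0.1, -1.9]
finger_gap: 38.6
finger_force: 20.0
```

Emit:
{"name": "play_rows", "arguments": {
  "commands": [
    {"tx": 0, "ty": 0, "tz": 0.2, "rx": 0, "ry": 0, "rz": 0},
    {"tx": 0, "ty": 0, "tz": 0.4, "rx": 0, "ry": 0, "rz": 0},
    {"tx": 0, "ty": 0, "tz": 0.5, "rx": 0, "ry": 0, "rz": 0},
    {"tx": 0, "ty": 0, "tz": 0.5, "rx": 0, "ry": 0, "rz": 0}
  ]
}}

```text
time_s: 40.38
tool_pos: [684.0, -49.3, 241.1]
tool_rot: [[-1.0, -0.001, -0.0], [-0.001, 1.0, 0.0], [0.0, 0.0, -1.0]]
ft_force: [0.8, 0.2, -0.7]
finger_gap: 38.7
finger_force: 20.0
```

Emit:
{"name": "play_rows", "arguments": {
  "commands": [
    {"tx": 0, "ty": 0, "tz": 0.3, "rx": 0, "ry": 0, "rz": 0},
    {"tx": 0, "ty": 0, "tz": 0.6, "rx": 0, "ry": 0, "rz": 0},
    {"tx": 0, "ty": 0, "tz": 0.8, "rx": 0, "ry": 0, "rz": 0},
    {"tx": 0, "ty": 0, "tz": 0.83, "rx": 0, "ry": 0, "rz": 0},
    {"tx": 0, "ty": 0, "tz": 0.83, "rx": 0, "ry": 0, "rz": 0}
  ]
}}

```text
time_s: 41.0
tool_pos: [684.0, -49.3, 233.4]
tool_rot: [[-1.0, -0.0, 0.0], [-0.0, 1.0, 0.0], [-0.0, 0.0, -1.0]]
ft_force: [-1.7, 1.2, 5.6]
finger_gap: 39.0
finger_force: 20.0
```

Seated at the predicted height (TCP 233.4 mm, 5.6 N). I'll release, lift and back away for a look.

Emit:
{"name": "play_rows", "arguments": {
  "commands": [
    {"tx": 0, "ty": 0, "tz": 0, "rx": 0, "ry": 0, "rz": 0},
    {"tx": 0, "ty": 0, "tz": 0, "rx": 0, "ry": 0, "rz": 0},
    {"tx": 0, "ty": 0, "tz": 0, "rx": 0, "ry": 0, "rz": 0},
    {"tx": 0, "ty": 0, "tz": -3, "rx": 0, "ry": 0, "rz": 0},
    {"tx": 0, "ty": 0, "tz": -8, "rx": 0, "ry": 0, "rz": 0},
    {"tx": 0, "ty": 0, "tz": -14, "rx": 0, "ry": 0, "rz": 0},
    {"tx": 0, "ty": -6, "tz": -14, "rx": 0, "ry": 0, "rz": 0},
    {"tx": 3, "ty": -12, "tz": -14, "rx": 0, "ry": 0, "rz": 0},
    {"tx": 6, "ty": -18, "tz": -14, "rx": 0, "ry": 0, "rz": 0},
    {"tx": 8, "ty": -24, "tz": -14, "rx": 0, "ry": 0, "rz": 0},
    {"tx": 8, "ty": -30, "tz": -14, "rx": 0, "ry": 0, "rz": 0},
    {"tx": 8, "ty": -30, "tz": -14, "rx": 0, "ry": 0, "rz": 0},
    {"tx": 8, "ty": -30, "tz": -14, "rx": 0, "ry": 0, "rz": 0}
  ],
  "gripper": 0.75
}}

```text
time_s: 42.62
tool_pos: [604.0, -349.6, 372.6]
tool_rot: [[-1.0, 0.001, -0.0], [0.001, 1.0, 0.001], [0.0, 0.001, -1.0]]
ft_force: [-0.1, 1.6, 0.1]
finger_gap: 69.7
finger_force: 0.0
```

```bash
python3 - <<'E'
from h import *
im=optics.camera('scene'); s=r.observe(); print(s['tool_pos'],s['finger_gap'],s['ft_force'])
f=lambda c:cv2.warpAffine(im,np.array([[5.,0,200-5*c[0]],[0,5.,200-5*c[1]]]),(400,400),flags=cv2.INTER_CUBIC)
cv2.imwrite('pics/p8.png',np.hstack([f(proj('scene',[p])[0]) for p in ([684,-49,40],[677,-152,35])])[:,:,::-1])
E
```

```text
[ 604.53528314 -348.17829178  372.57906449] 69.92814401277984 [ 0.82672256  0.93516689 -0.38055941]
```

View pics/p8.png

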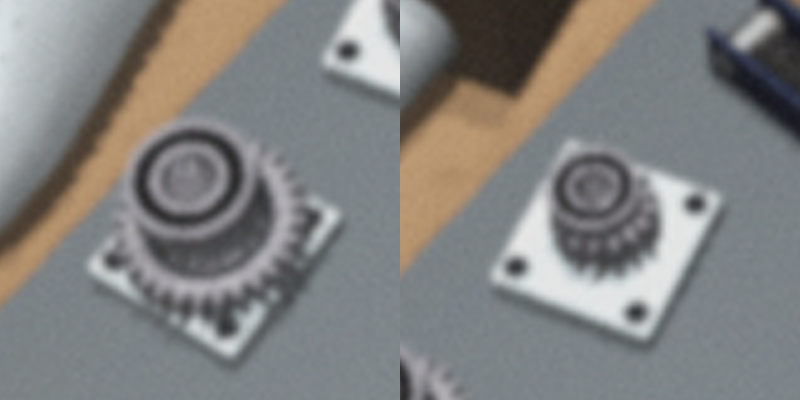

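Both stacks are complete and level: thick shaft at crop (195,210), thin shaft at (600,215). The arm is clear, so I'm handing in.

```bash
python3 -c "
from h import *
print(r.finish_job())"
```

```text
the job is handed in; nothing more can be done
None
```

I stacked all five parts on their shafts, released them and handed the job in; the last picture showed both stacks level, but the hand-in returned no verdict.

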